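# Click the sample shuttle into its measuring stop

## Task

With the closed fingertips, push the dark grey two-vial sample shuttle from behind along its aluminium track until it clicks in between the stop's two sprung rollers, and do not push it on past the stop. Once it sits there, press the round button on the control box fully down to start the measurement, then let go and move clear. Do not lift the shuttle or the vials, and leave everything else where it stands.

Things in the scene. Friction and masses are not known exactly. Their poses are not given: they have to be found in the camera images.
- track: Fixed aluminium channel, 57 mm wide, 370 mm long, open at the top and the rear (-y) end, a 30 mm high black block at the +y end. Origin: on the bench, on the centre line (ends at y = -190 and +180 mm); its y axis runs along the track the way of the push, z up. Inner floor 6 mm above the bench, side walls' tops 18 mm, 49 mm between the walls
- stop: Fixed measuring stop; its place along the track differs. Two white posts 20 x 30 mm and 44 mm high, one either side of the track, each with a grey roller (12 mm diameter, upright, centre 30 mm above the bench) that springs toward the track. Origin: on the bench on the track's centre line, midway between the rollers; axes parallel to the track's
- stop_centre (a point): Point midway between the two rollers, 30 mm above the bench; the shuttle is home when shuttle_notch is here
- shuttle: Loose dark grey plastic shuttle, about 0.3 kg, lying in the track: 110 mm long (y), 46 mm wide at the base (10 mm high), 34 mm wide above, 36 mm high. Origin: middle of its underside, 6 mm above the bench; its y axis points the way it is to be pushed. On each side, near the middle, two upright round ridges (6 mm proud ahead, 7.5 mm behind); the rollers drop into the valley between.
- shuttle_notch (a point): Middle of the shuttle's length (the valley between its ridges), 24 mm above its underside. The shuttle slides with 1 to 4 N; the rollers touch its ridges about 17 mm before home, the push rises to roughly 8 to 14 N, then falls off from 9 mm; 5 to 6 mm before home the shuttle jumps ahead of the finger and centres itself. Pushing on past home takes roughly 10 to 18 N
- shuttle_rear (a point): Middle of the shuttle's flat rear face, where it is pushed: 55 mm behind shuttle_notch along the shuttle's y, 30 mm above the bench. The face reaches from 7 mm to 42 mm above the bench
- vial_front: Loose capped glass vial, 20 mm diameter, 48 mm high, standing in the shuttle's front pocket (30 mm ahead of its middle); its top is 64 mm above the bench. Origin: centre of its underside
- vial_rear: The same kind of vial in the rear pocket (30 mm behind the middle, 25 mm ahead of the rear face). Origin: centre of its underside
- control_box: Fixed white box 85 x 105 mm, 40 mm high, with one round button on top; it stands on the robot's side of the track, left or right (the place opposite has the tip box). Origin: centre of its underside
- button (a joint): Travel of the grey button, 30 mm diameter: 0 up, 0.006 m fully down (about 5 N); it springs back
- button_top (a point): Centre of the button's top face, 62 mm above the bench (10 mm above its black collar); it is pressed straight down
- tip_box: Pale plastic pipette-tip box, 85 x 120 x 50 mm high. Leave it alone. Origin: centre of the underside
- spare_vial: A vial like the others (20 mm diameter, 48 mm high) standing on the bench near the track. Leave it alone. Origin: centre of the underside
- beaker: Glass beaker, 64 mm diameter, 75 mm high, on the robot's side of the track. Leave it alone. Origin: centre of the underside
- reagent: Amber glass bottle, 60 mm diameter, 110 mm high, beyond the track. Leave it alone. Origin: centre of the underside
- white_jar: White plastic jar with a lid, 64 mm diameter, 75 mm high, beyond the track. Leave it alone. Origin: centre of the underside
- vial_rack: Grey rack 60 x 150 mm with ten vials, 58 mm high, beyond the track. Leave it alone. Origin: centre of the underside
- screwdriver: Screwdriver lying beyond the track. Leave it alone. Origin: centre of the underside
Things that resemble listed ones, but are neither listed nor needed, are in the scene too. What is shaped like the control_box but red is not meant.

How it is judged:
By the outcome, as a careful person would: the job done as asked, in the order asked, and still so for the second after the job is handed in, with the robot touching nothing.
It also fails if it takes over 58 s, if anything falls off the work surface, if the arm or the gripper's body presses on something with over 40 N, if the wrist force passes 120 N, or if a joint passes its speed limit or range.

## Robot

A 7-joint arm with a two-finger parallel gripper is mounted at the origin on the work surface. World frame = base frame: x ahead of the robot, y to its left, z up, the work surface at z = 0. Lengths are in m, angles in rad, forces in N, time in s.
With the tool pointing down it reaches from about 0.425 to 0.925 m from the base axis. Payload 6.8 kg.
Tool frame: the origin (TCP) lies midway between the tips of the shut fingers; the grasp point (between the pads) lies 19 mm behind it; z points along the fingers, y is the line along which they close (so a half turn about z gives the same grasp; the last joint's range is limited). The gripper opens to 85 mm and grips with 20 to 120 N. Pads are 22 mm wide; open, the fingers measure 114 mm over their backs; the gripper's body (76 mm by 85 mm) begins 54 mm behind the grasp point. The pads swing forward as they close: fully open they stand 13 mm farther back than shut.
Start: joints at [-1.252, 0.477, 0.022, 1.555, -0.011, 1.109, -0.083], TCP at [0.279, 0.614, 0.231] pointing down, gripper open.
Joint ranges: [-2.96, 2.96], [-0.34, 2.1], [-1.41, 1.46], [0.24, 2.44], [-1.37, 4.51], [0.17, 1.92], [-2.96, 2.96]. Speed limits (rad/s): [2.39, 2.39, 3.14, 3.14, 3.14, 3.14, 3.14].

## Interface

Orientations are given as a rotation vector (axis times angle).
In Python, from bench import r gives the robot as it stands. The module is installed in compiled form; this text tells all that it offers.
- The arm moves only by the tool apply_moves, never from a script. Its argument "rows" is a list of rows, each a list of 6 numbers: the shift along the tool's x, y, z scaled (see below), then the turn, a rotation vector about the tool's x, y, z scaled (see below). A call has 1 to 5 rows; each row is the pose to reach, as a shift and turn from the pose commanded when the call began, along the tool's axes at that moment; what a row does not reach only later rows make up. The controller multiplies each number of a shift by 0.25 m and each number of a turn by 90 degrees. A row lasts 1/8 s, in which the tool goes at most 62.5 mm and 10.7 degrees, less where a joint would pass 70% of its speed; a pose out of reach is approached as far as the arm can. A call with a number of a shift or a turn outside -1 to 1 is refused whole. A call with a gripper value outside its range is refused whole. "claw" is the opening, from 0 (shut) to 1 (fully open), set as the call begins (left out, the last holds). The fingers move at their own pace and stop on an object; "newtons" is the grip in N (left out, the last holds). Time passes only in rows, so rows that repeat a pose let the fingers close. It gives the time, the measured TCP pose, the force, the opening and the grip force at its end, in the units of the state.
- r.get_obs(): the state, without advancing time (a new reading comes with each control period).
- r.grab_frame(name): name is "side" or "top"; returns a dict with "pixels" (400x640x3 uint8, red, green, blue), "intrinsics" (3x3 intrinsics, pixels), "eye" and "attitude" of the camera in the world. Camera axes: x right, y up, looking along -z (the intrinsics and any distortion apply to the point x, -y, -z); pixel columns grow to the right and rows downward; lengths in m; the calibration is good to about 2 mm. A picture is of the moment at which its call begins. There is no depth.
- r.hand_in(): hands the job in; it is judged then, once.
Trained networks look in a picture, given as the dict that the camera call returned (one of the last four; its "shot" number tells which), for a name from the list of things; names that differ only in an ending like _2 or _b are one class to them, and where a whole thing is asked for, a point or a joint stands for the part that bears it (a point fixed in the world has none). Each returns a list of dicts, best first, with "conf" (0 to 1); they miss things now and then, are a little off and sometimes report something else, mostly with a low value. They report only what shows in the picture. A call takes as long as a camera call. They do not tell look-alikes from the thing itself.
- r.search_frame(picture, thing): "rect" ([left, top, width, height] in pixels, round what is visible of it).
- r.outline_of(picture, thing): "pixels" (400x640 bool, what is visible of it) and "rect" ([left, top, width, height] in pixels, round what is visible of it).
- r.landmark_of(picture, thing): "point" ([column, row] in pixels: a listed point, or the origin of a listed thing).
The state is a dict: "clock": time; "joints": joint angles; "qvel": joint speeds; "tau": joint torques, N m; "tcp_pos": TCP position; "orientation": TCP orientation; "contact_force": force on the tool from outside, world axes, zero at the start; "moment": the same for the moment, N m; "grip_width": finger opening in m; "gripper_force": force on a finger pad.
Only numpy, scipy, OpenCV 4.12 (cv2) and the standard library are available. Lean on these libraries where they do the work, as an engineer would, in place of code of your own. Each camera call takes 0.05 s, during which the arm holds its last target. There are 200 camera calls.

## Working session

There is one attempt and no reset: what is moved stays moved. The work goes in short steps, Python scripts to look and compute and a tool call to move; the robot and the scene stay as the last step left them, time stands still between calls to the robot, and variables do not carry over. Pictures are saved under pics/ and viewed, at most 10 in all, crops included, and the job is handed in when it is done.

Besides the shell and the picture viewer there is one more tool, called after "Request:" as name(argument=value, ...) on one line, values as JSON. apply_moves: Moves the arm, as the interface text tells. Its arguments: {"type":"object","properties":{"rows":{"type":"array","items":{"type":"array","items":{"type":"number"}}},"claw":{"type":"number"},"newtons":{"type":"number"}},"required":["rows"]}

```bash
mkdir -p pics; cat > h.py <<'E'
import numpy as np, cv2
from bench import r
from scipy.spatial.transform import Rotation as R
def ray(p,px):
    K=np.array(p["intrinsics"]);a=np.array(p["attitude"],float)
    A=a if a.shape==(3,3) else R.from_rotvec(a).as_matrix() if a.size==3 else R.from_quat(a).as_matrix()
    v=np.linalg.inv(K)@[px[0],px[1],1]
    return np.array(p["eye"]),A@(v*[1,-1,-1])
def at(p,px,z):
    e,d=ray(p,px); return e+d*(z-e[2])/d[2]
def proj(p,X):
    K=np.array(p["intrinsics"]);a=np.array(p["attitude"],float)
    A=a if a.shape==(3,3) else R.from_rotvec(a).as_matrix()
    c=A.T@(np.array(X)-p["eye"]);c=c*[1,-1,-1];u=K@c;return u[:2]/u[2]
def save(p,n): cv2.imwrite(n,p["pixels"][:,:,::-1])
E
python3 - <<'E'
from h import *
np.set_printoptions(precision=4,suppress=True)
Z=dict(stop_centre=.03,shuttle_notch=.03,shuttle_rear=.03,button_top=.062,stop=0,track=0,shuttle=.006,control_box=0,vial_front=.016,vial_rear=.016,spare_vial=0,beaker=0,tip_box=0)
print(r.get_obs())
for c in("top","side"):
    p=r.grab_frame(c);save(p,f"pics/{c}1.png")
    print(c,{k:v for k,v in p.items() if k!="pixels"})
    for t in Z:
        for d in r.landmark_of(p,t)[:3]: print(t,round(d["conf"],2),np.round(d["point"],1),at(p,d["point"],Z[t]))
E
```

```text
{'clock': 0.0, 'joints': array([-1.2521,  0.4778,  0.0223,  1.5565, -0.0115,  1.1093, -0.0831]), 'qvel': array([ 0.0005, -0.0003, -0.0004,  0.0009, -0.0001, -0.0022, -0.0005]), 'tau': array([ -0.0009, -59.6475,   1.6075, -28.1189,   0.0125,   0.0097,
         0.    ]), 'tcp_pos': array([0.2792, 0.6139, 0.2303]), 'orientation': array([-0.6651, -3.0701,  0.003 ]), 'contact_force': array([-0.043 ,  0.1175,  1.7865]), 'moment': array([-0.0266,  0.0484, -0.    ]), 'gripper_force': 0.0, 'grip_width': 0.08528936308756471}
top {'intrinsics': array([[467.4066,   0.    , 319.5741],
       [  0.    , 467.4066, 201.7315],
       [  0.    ,   0.    ,   1.    ]]), 'eye': array([0.4567, 0.0557, 1.3727]), 'attitude': array([ 0.0771, -0.0497, -1.5516]), 'shot': 1}
stop_centre 0.77 [344.5 197.4] [0.5791 0.0086 0.03  ]
shuttle_notch 0.72 [381.8 204.9] [ 0.5594 -0.0988  0.03  ]
shuttle_notch 0.46 [343.4 200.9] [0.569  0.0116 0.03  ]
shuttle_rear 0.62 [403.1 210. ] [ 0.5458 -0.1599  0.03  ]
button_top 0.56 [342.  203.1] [0.56   0.0165 0.062 ]
button_top 0.55 [252.3 275.4] [0.3537 0.2631 0.062 ]
button_to
[... 1132 characters left out ...]
03  ]
shuttle_rear 0.26 [349.4 186.9] [0.6883 0.2238 0.03  ]
button_top 0.6 [214.9 192.5] [0.3465 0.2465 0.062 ]
button_top 0.43 [216.6 157.8] [0.3715 0.409  0.062 ]
stop 0.93 [335.5 253.9] [ 0.5841  0.0171 -0.    ]
shuttle 0.57 [339.9 295.8] [ 0.5509 -0.1146  0.006 ]
control_box 0.78 [221.2 211. ] [0.3559 0.251  0.    ]
vial_front 0.61 [334.8 279.9] [ 0.5516 -0.0773  0.016 ]
vial_front 0.37 [378.7 208.9] [0.7343 0.1306 0.016 ]
vial_rear 0.57 [343.6 299.7] [ 0.5514 -0.1358  0.016 ]
spare_vial 0.48 [249.6 244.6] [ 0.4016  0.1032 -0.    ]
beaker 0.79 [262.8 301. ] [ 0.3961 -0.0789  0.    ]
tip_box 0.85 [272.3 372.3] [ 0.3784 -0.2519  0.    ]
tip_box 0.44 [343.6 307.2] [ 0.5502 -0.1413  0.    ]
```

View pics/top1.png

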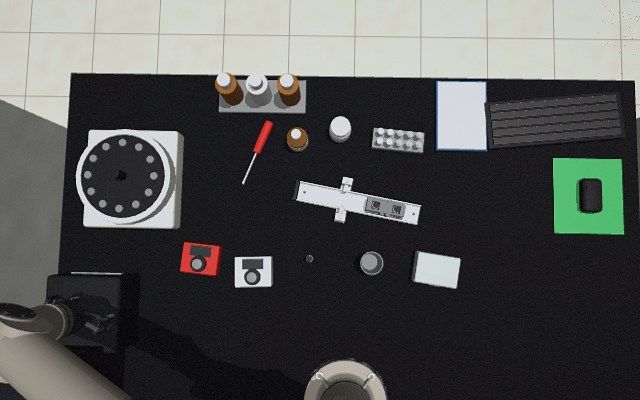

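View pics/side1.png

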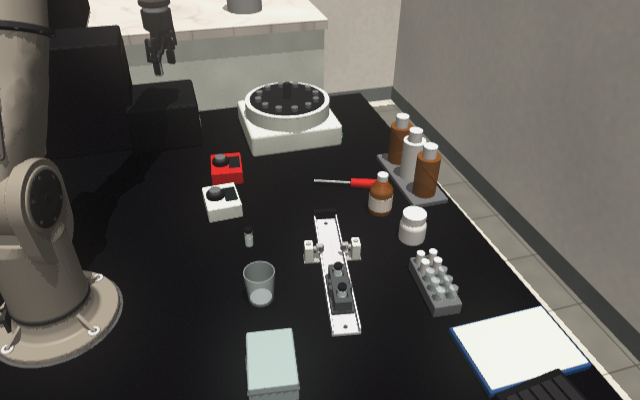

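Two control-box shapes show in the top view: a red one at (200,258) and a white one at (253,271). The white one fits the description. The track runs from its open rear end (420,214) to its block (297,190), with the shuttle at (384,207) and the stop at (344,200). Next I'll enlarge the top view and measure the axis.

```bash
python3 - <<'E'
from h import *
np.set_printoptions(precision=4,suppress=True)
for c in("top","side"):
    p=r.grab_frame(c)
    if c=="top":
        a=p["pixels"][160:290,170:440]
        cv2.imwrite("pics/topc.png",cv2.resize(a,None,fx=2.9,fy=2.9,interpolation=cv2.INTER_CUBIC)[:,:,::-1])
    for t,z in(("track",.018),("shuttle",.042)):
        o=r.outline_of(p,t)
        if not o: continue
        m=np.argwhere(o[0]["pixels"])[:,::-1]
        w=np.array([at(p,q,z)[:2] for q in m],np.float32)
        print(c,t,o[0]["conf"],len(m),cv2.minAreaRect(w),cv2.boxPoints(cv2.minAreaRect(w)))
    for t,z in(("button_top",.062),("stop_centre",.03),("shuttle_notch",.03),("shuttle_rear",.03)):
        print(c,t,[(round(d["conf"],2),at(p,d["point"],z)[:2]) for d in r.landmark_of(p,t)[:3]])
E
```

```text
top track 0.63 351 ((0.712579607963562, 0.2717873156070709), (0.026769936084747314, 0.1986251324415207), 66.2913818359375) [[0.6163 0.2995]
 [0.7981 0.2196]
 [0.8089 0.2441]
 [0.627  0.324 ]]
top shuttle 0.69 279 ((0.573501467704773, 0.012602364644408226), (0.030302010476589203, 0.12934114038944244), 79.64537048339844) [[ 0.5072  0.0093]
 [ 0.6344 -0.0139]
 [ 0.6398  0.0159]
 [ 0.5126  0.0391]]
top button_top [(0.59, array([0.3471, 0.2601])), (0.49, array([0.3796, 0.4321]))]
top stop_centre [(0.57, array([0.5799, 0.0141]))]
top shuttle_notch [(0.67, array([ 0.5524, -0.0977])), (0.22, array([0.7608, 0.0264]))]
top shuttle_rear [(0.89, array([ 0.5478, -0.1617]))]
side track 0.68 1986 ((0.5646204352378845, -0.028470486402511597), (0.3942028284072876, 0.06044357642531395), 79.25840759277344) [[ 0.4982 -0.2165]
 [ 0.5576 -0.2278]
 [ 0.631   0.1595]
 [ 0.5717  0.1708]]
side shuttle 0.7 196 ((0.6821979284286499, 0.228629469871521), (0.041964828968048096, 0.1337941288948059), 74.30127716064453) [[0.6121 0.2265]
 [0.7409 0.1903]
 [0.7523 0.2307]
 [0.6235 0.2669]]
side button_top [(0.51, array([0.3427, 0.2471])), (0.18, array([ 0.7137, -0.1913]))]
side stop_centre [(0.9, array([ 0.5693, -0.0024])), (0.69, array([0.6855, 0.2222]))]
side shuttle_notch [(0.72, array([0.3406, 0.3053]))]
side shuttle_rear [(0.96, array([ 0.5405, -0.1658]))]
```

View pics/topc.png

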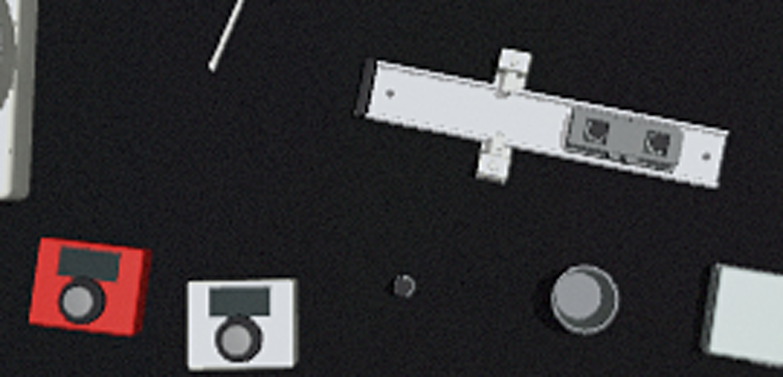

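The crop confirms the white box, with its button at crop (236,341), i.e. pixel (251,277). The red box is the look-alike. In the same crop the track's rear end is at (727,131)/(717,187), the posts at (516,60) and (493,165), and the shuttle spans x 567..683.

```bash
python3 - <<'E'
from h import *
np.set_printoptions(precision=4,suppress=True)
p=r.grab_frame("top")
f=lambda u,v,z:at(p,(170+(u+.5)/2.9-.5,160+(v+.5)/2.9-.5),z)[:2]
g=p["pixels"].astype(int).min(2)
m=(g>60).astype(np.uint8); n,l,s,c=cv2.connectedComponentsWithStats(m)
print("button",f(236,341,.062))
A=f(727,131,.018);B=f(717,187,.018);C=f(377,61,.018);D=f(366,117,.018)
print("track corners",A,B,C,D,"len",np.linalg.norm((A+B-C-D)/2))
d=(C+D-A-B);d/=np.linalg.norm(d);print("dir",d,np.degrees(np.arctan2(d[1],d[0])))
print("stop posts",f(516,60,.044),f(492,165,.044),"mid",(f(516,60,.044)+f(492,165,.044))/2)
print("shuttle rear",(f(684,122,.042)+f(679,168,.042))/2,"front",(f(571,107,.042)+f(566,150,.042))/2)
q=r.grab_frame("side")
cv2.imwrite("pics/sidec.png",cv2.resize(q["pixels"][200:345,190:380],None,fx=4,fy=4,interpolation=cv2.INTER_CUBIC)[:,:,::-1])
E
```

```text
button [0.3485 0.2664]
track corners [ 0.5624 -0.2117] [ 0.5063 -0.2018] [0.6269 0.1397] [0.5701 0.1495] len 0.3571553190054409
dir [0.1796 0.9837] 79.65410975488281
stop posts [0.6269 0.0009] [0.5229 0.023 ] mid [0.5749 0.012 ]
shuttle rear [ 0.546  -0.1625] front [ 0.5603 -0.0517]
```

View pics/sidec.png

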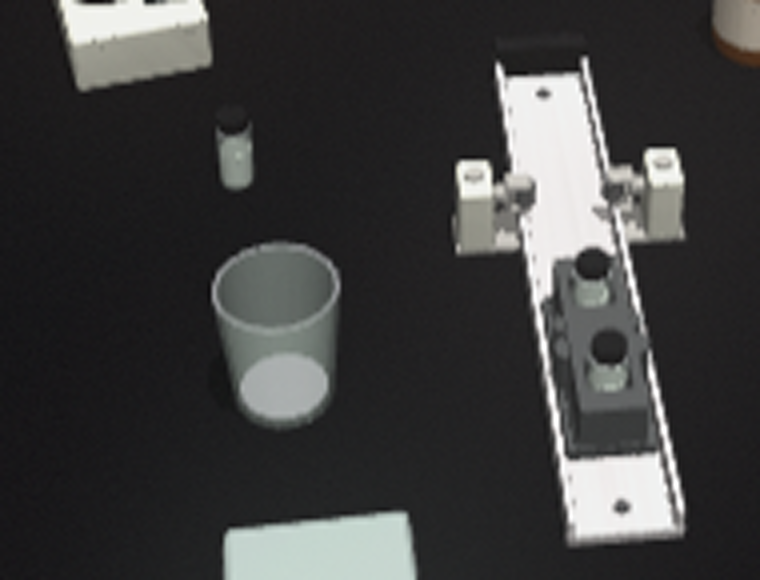

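```bash
cat >> h.py <<'E'
S=np.array([.574,.0113]);D=np.array([.1796,.9837])
def rows(xyz,yaw=79.65):
    o=r.get_obs();C=R.from_rotvec(o["orientation"])
    T=R.from_euler('z',yaw,degrees=True)*R.from_euler('x',180,degrees=True)
    t=C.inv().apply(np.array(xyz)-o["tcp_pos"])/.25
    w=(C.inv()*T).as_rotvec()/(np.pi/2)
    print("clock %.2f"%o["clock"],"row",np.round(t,4).tolist(),np.round(w,4).tolist(),"F",np.round(o["contact_force"],1),"s %.4f"%((o["tcp_pos"][:2]-S)@D),"lat %.4f z %.4f"%((o["tcp_pos"][:2]-S)@[D[1],-D[0]],o["tcp_pos"][2]))
def P(s,z): return [*(S+s*D),z]
E
python3 -c "
from h import *
rows([.50,.40,.2]); rows(P(-.215,.15))"
```

```text
clock 2.20 row [-1.1583, -0.4156, 0.1251] [-0.0, -0.0, 0.8433] F [0.5 0.1 0. ] s 0.5404 lat -0.3981 z 0.2313
clock 2.20 row [-2.2811, -2.5423, 0.3251] [-0.0, -0.0, 0.8433] F [0.5 0.1 0. ] s 0.5404 lat -0.3981 z 0.2313
```

Request:
apply_moves(rows=[[-0.9,-0.6,0.1,0,0,0.6],[-0.9,-0.6,0.1,0,0,0.6],[-0.9,-0.6,0.1,0,0,0.6],[-0.9,-0.6,0.1,0,0,0.6],[-0.9,-0.6,0.1,0,0,0.6]], claw=0)

```text
clock: 2.82
tcp_pos: [0.4248, 0.3801, 0.2064]
orientation: [1.995, 2.425, -0.001]
contact_force: [-0.6, 0.4, -0.6]
grip_width: 0.0
gripper_force: 0.0
```

```bash
python3 -c "
from h import *
rows(P(-.215,.15));print(r.get_obs()['joints'])"
```

```text
clock 2.83 row [-2.3627, -0.0134, 0.2288] [0.0005, 0.0009, 0.2385] F [-0.6  0.4 -0.6] s 0.3360 lat -0.2131 z 0.2064
[-1.06528284  0.33624699  0.2816479   1.85295765 -0.10980339  0.96799564
 -0.5421966 ]
```

Request:
apply_moves(rows=[[-1,0,0,0,0,0.24],[-1,0,0,0,0,0.24],[-1,0,0,0,0,0.24],[-1,0,0,0,0,0.24],[-1,0,0,0,0,0.24]])

```text
clock: 3.45
tcp_pos: [0.4743, 0.1346, 0.2068]
orientation: [2.411, 2.012, 0.0]
contact_force: [-0.2, 0.6, 0.7]
grip_width: -0.0
gripper_force: 0.0
```

```bash
python3 -c "
from h import *
rows(P(-.215,.15));print(r.get_obs()['joints'])"
```

```text
clock 3.45 row [-1.2739, 0.4797, 0.2283] [0.0006, 0.0004, 0.0006] F [-0.2  0.6  0.7] s 0.1034 lat -0.1202 z 0.2068
[-0.8085815   0.21319787  0.46834103  2.03303178 -0.11910027  0.92066158
 -0.45690592]
```

Request:
apply_moves(rows=[[-1,0.38,0.1,0,0,0],[-1,0.38,0.1,0,0,0],[-1,0.38,0.1,0,0,0],[-1,0.38,0.1,0,0,0],[-1,0.38,0.1,0,0,0]])

```text
clock: 4.08
tcp_pos: [0.5249, -0.126, 0.1813]
orientation: [2.406, 2.018, -0.001]
contact_force: [0.6, 1.1, 0.1]
grip_width: 0.0001
gripper_force: 0.0
```

```bash
python3 -c "
from h import *
rows(P(-.215,.10));print(r.get_obs()['joints'])"
```

```text
clock 4.08 row [-0.2843, 0.0928, 0.3257] [0.0005, 0.0009, 0.0035] F [0.6 1.1 0.1] s -0.1439 lat -0.0237 z 0.1813
[-0.34003721  0.3470705   0.57086465  1.96081469 -0.23541028  0.89821045
  0.17627807]
```

Request:
apply_moves(rows=[[-0.3,0.09,0.1,0,0,0],[-0.3,0.09,0.1,0,0,0],[-0.3,0.09,0.32,0,0,0],[-0.3,0.09,0.32,0,0,0],[-0.3,0.09,0.32,0,0,0]])

```text
clock: 4.7
tcp_pos: [0.5349, -0.1996, 0.1024]
orientation: [2.401, 2.025, 0.001]
contact_force: [0.5, 0.5, -0.0]
grip_width: -0.0
gripper_force: 0.0
```

```bash
python3 - <<'E'
from h import *
rows(P(-.215,.028))
p=r.grab_frame("side")
o=r.get_obs()["tcp_pos"];print(proj(p,o),proj(p,P(-.176,.03)))
cv2.imwrite("pics/s2.png",cv2.resize(p["pixels"][200:345,240:430],None,fx=4,fy=4,interpolation=cv2.INTER_CUBIC)[:,:,::-1])
E
```

```text
clock 4.70 row [-0.002, 0.002, 0.2976] [0.0005, -0.0001, 0.0071] F [ 0.5  0.5 -0. ] s -0.2145 lat -0.0006 z 0.1024
[348.26378383 293.39421884] [343.74920889 305.14104638]
```

View pics/s2.png

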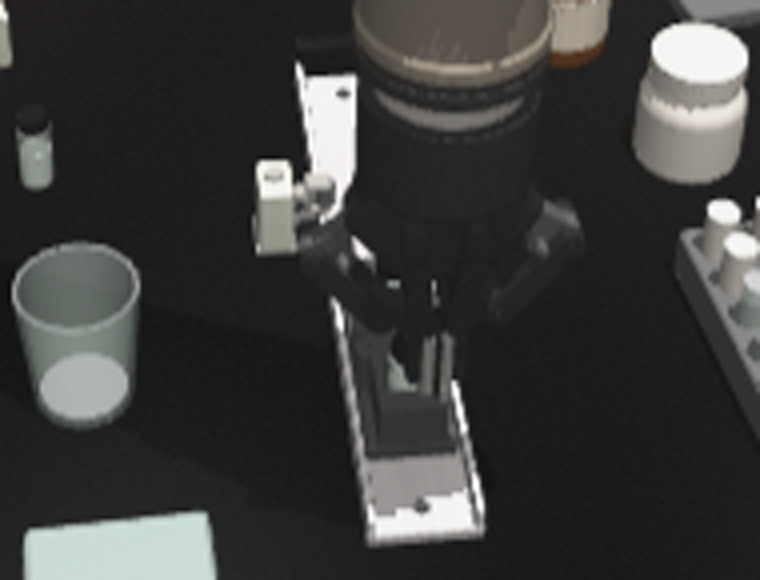

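The closed fingertips, at about (437,390) in the crop, hang behind the shuttle's rear face over the track's open end. The way down is free, so I'll descend.

Request:
apply_moves(rows=[[0,0,0.15,0,0,0],[0,0,0.29,0,0,0],[0,0,0.29,0,0,0]])

```text
clock: 5.12
tcp_pos: [0.5337, -0.1993, 0.0286]
orientation: [-2.4, -2.024, 0.001]
contact_force: [-0.4, 1.0, 1.2]
grip_width: -0.0001
gripper_force: 0.0
```

Request:
apply_moves(rows=[[0.04,0,0,0,0,0],[0.08,0,0,0,0,0],[0.12,0,0,0,0,0],[0.12,0,0,0,0,0]])

```text
clock: 5.62
tcp_pos: [0.5399, -0.1693, 0.0294]
orientation: [2.4, 2.026, 0.002]
contact_force: [0.2, 0.2, -0.2]
grip_width: -0.0002
gripper_force: 0.0
```

```bash
python3 -c "
from h import *
rows(P(-.12,.028))"
```

```text
clock 5.62 row [0.2551, 0.0075, 0.0056] [0.0006, -0.0003, 0.0077] F [ 0.2  0.2 -0.2] s -0.1838 lat -0.0011 z 0.0294
```

Request:
apply_moves(rows=[[0.01,0,0,0,0,0.007],[0.02,0.002,0,0,0,0.007],[0.03,0.004,0,0,0,0.007]])

```text
clock: 6.0
tcp_pos: [0.541, -0.1647, 0.0289]
orientation: [2.414, 2.009, -0.002]
contact_force: [-2.7, -4.2, 3.5]
grip_width: 0.0002
gripper_force: 2.4
```

Request:
apply_moves(rows=[[0.02,0,0,0,0,0],[0.04,0,0,0,0,0],[0.06,0,0,0,0,0],[0.08,0,0,0,0,0]])

```text
clock: 6.5
tcp_pos: [0.5451, -0.1433, 0.0288]
orientation: [2.413, 2.011, 0.0]
contact_force: [-1.3, -4.0, 3.9]
grip_width: 0.0001
gripper_force: 2.2
```

```bash
python3 - <<'E'
from h import *
rows(P(-.12,.028))
for c in("top","side"):
  p=r.grab_frame(c)
  for t,z in(("shuttle_rear",.03),("shuttle_notch",.03),("stop_centre",.03)):
    for d in r.landmark_of(p,t)[:1]:
      x=at(p,d["point"],z)[:2]-S; print(c,t,round(d["conf"],2),x@D,x@[D[1],-D[0]])
E
```

```text
clock 6.50 row [0.1491, 0.0025, 0.0032] [0.0, -0.0, -0.0005] F [-1.3 -4.   3.9] s -0.1573 lat -0.0007 z 0.0288
top shuttle_rear 0.72 -0.1464545300483026 0.0013460235978356536
top shuttle_notch 0.94 -0.09091010719660829 0.004874651953900808
top stop_centre 0.71 0.16540058263470128 0.14039200566542812
side shuttle_notch 0.62 -0.09541456796321149 -0.0020396095874415246
side stop_centre 0.89 0.0036365976345574895 0.004615975893539009
```

Request:
apply_moves(rows=[[0.04,0,0,0,0,0],[0.08,0,0,0,0,0],[0.12,0,0,0,0,0],[0.16,0,0,0,0,0],[0.19,0,0,0,0,0]])

```text
clock: 7.52
tcp_pos: [0.5537, -0.0959, 0.0287]
orientation: [-2.413, -2.012, -0.0]
contact_force: [-1.1, -1.7, -0.3]
grip_width: -0.0001
gripper_force: 1.0
```

Request:
apply_moves(rows=[[0.02,0,0,0,0,0],[0.04,0,0,0,0,0],[0.04,0,0,0,0,0]])

```text
clock: 7.9
tcp_pos: [0.5557, -0.0863, 0.0288]
orientation: [-2.413, -2.011, -0.001]
contact_force: [1.4, 0.6, -0.3]
grip_width: 0.0
gripper_force: 0.0
```

```bash
python3 - <<'E'
from h import *
rows(P(-.083,.028))
E
```

```text
clock 7.90 row [0.0654, 0.0019, 0.0033] [0.0001, -0.0004, -0.0002] F [ 1.4  0.6 -0.3] s -0.0993 lat -0.0005 z 0.0288
```

Request:
apply_moves(rows=[[0.01,0,0,0,0,0],[0.02,0,0,0,0,0],[0.03,0,0,0,0,0],[0.04,0,0,0,0,0]])

```text
clock: 8.4
tcp_pos: [0.5572, -0.0775, 0.0289]
orientation: [2.414, 2.01, -0.0]
contact_force: [-1.1, -2.9, 1.2]
grip_width: -0.0001
gripper_force: 1.6
```

Request:
apply_moves(rows=[[0.004,0,0,0,0,0],[0.008,0,0,0,0,0],[0.012,0,0,0,0,0]])

```text
clock: 8.78
tcp_pos: [0.5577, -0.0745, 0.0289]
orientation: [2.414, 2.011, -0.0]
contact_force: [-1.5, -3.8, 2.3]
grip_width: 0.0
gripper_force: 1.8
```

Request:
apply_moves(rows=[[0.004,0,0,0,0,0],[0.008,0,0,0,0,0],[0.012,0,0,0,0,0]])

```text
clock: 9.15
tcp_pos: [0.5583, -0.0715, 0.0289]
orientation: [2.414, 2.011, 0.0]
contact_force: [-1.9, -3.5, 2.8]
grip_width: -0.0
gripper_force: 2.0
```

```bash
python3 - <<'E'
from h import *
rows(P(-.083,.028))
E
```

```text
clock 9.15 row [0.0049, 0.0023, 0.0034] [0.0001, 0.0, -0.0006] F [-1.9 -3.5  2.8] s -0.0842 lat -0.0006 z 0.0289
```

Request:
apply_moves(rows=[[0.004,0,0,0,0,0],[0.008,0,0,0,0,0],[0.008,0,0,0,0,0]])

```text
clock: 9.52
tcp_pos: [0.5587, -0.0692, 0.0288]
orientation: [-2.413, -2.011, -0.0]
contact_force: [-1.5, -2.7, 2.3]
grip_width: 0.0
gripper_force: 1.9
```

Request:
apply_moves(rows=[[0.004,0,0,0,0,0],[0.008,0,0,0,0,0],[0.008,0,0,0,0,0]])

```text
clock: 9.9
tcp_pos: [0.5589, -0.0678, 0.0288]
orientation: [2.414, 2.01, -0.001]
contact_force: [-1.6, -5.0, 3.1]
grip_width: 0.0002
gripper_force: 2.5
```

Request:
apply_moves(rows=[[0.004,0,0,0,0,0],[0.008,0,0,0,0,0],[0.008,0,0,0,0,0]])

```text
clock: 10.28
tcp_pos: [0.5589, -0.0676, 0.0288]
orientation: [2.414, 2.008, -0.003]
contact_force: [-1.6, -9.2, 2.4]
grip_width: -0.0003
gripper_force: 4.5
```

Request:
apply_moves(rows=[[0.004,0,0,0,0,0],[0.008,0,0,0,0,0],[0.008,0,0,0,0,0]])

```text
clock: 10.65
tcp_pos: [0.559, -0.0669, 0.0289]
orientation: [2.414, 2.006, -0.004]
contact_force: [-2.8, -11.4, 2.4]
grip_width: 0.0
gripper_force: 5.9
```

Request:
apply_moves(rows=[[0.004,0,0,0,0,0],[0.008,0,0,0,0,0],[0.008,0,0,0,0,0]])

```text
clock: 11.02
tcp_pos: [0.5592, -0.0654, 0.0288]
orientation: [2.414, 2.006, -0.005]
contact_force: [-3.5, -12.2, 3.3]
grip_width: 0.0001
gripper_force: 6.3
```

Request:
apply_moves(rows=[[0.004,0,0,0,0,0],[0.008,0,0,0,0,0],[0.008,0,0,0,0,0]])

```text
clock: 11.4
tcp_pos: [0.5597, -0.0628, 0.0288]
orientation: [2.414, 2.006, -0.004]
contact_force: [-2.5, -10.5, 2.7]
grip_width: -0.0003
gripper_force: 5.5
```

Request:
apply_moves(rows=[[0.004,0,0,0,0,0],[0.004,0,0,0,0,0],[0.004,0,0,0,0,0]])

```text
clock: 11.78
tcp_pos: [0.5601, -0.0604, 0.0288]
orientation: [2.414, 2.008, -0.002]
contact_force: [-1.5, -7.7, 3.3]
grip_width: 0.0001
gripper_force: 3.9
```

Past the peak; finer steps now.

Request:
apply_moves(rows=[[0.003,0,0,0,0,0],[0.003,0,0,0,0,0],[0.003,0,0,0,0,0]])

```text
clock: 12.15
tcp_pos: [0.5607, -0.058, 0.0288]
orientation: [-2.414, -2.011, 0.0]
contact_force: [-1.7, -4.2, 2.3]
grip_width: 0.0
gripper_force: 2.0
```

```bash
python3 - <<'E'
from h import *
rows(P(-.07,.028))
E
```

```text
clock 12.15 row [0.0022, 0.0027, 0.0032] [-0.0001, 0.0, -0.0007] F [-1.7 -4.2  2.3] s -0.0705 lat -0.0007 z 0.0288
```

Request:
apply_moves(rows=[[0.003,0,0,0,0,0],[0.003,0,0,0,0,0],[0.003,0,0,0,0,0]])

```text
clock: 12.52
tcp_pos: [0.561, -0.056, 0.0286]
orientation: [-2.412, -2.012, -0.001]
contact_force: [0.8, 0.2, 0.0]
grip_width: 0.0001
gripper_force: 0.0
```

Request:
apply_moves(rows=[[0.003,0,0,0,0,0],[0.003,0,0,0,0,0],[0.003,0,0,0,0,0]])

```text
clock: 12.9
tcp_pos: [0.561, -0.0564, 0.0288]
orientation: [-2.414, -2.011, -0.0]
contact_force: [0.3, -0.6, -0.4]
grip_width: -0.0005
gripper_force: 0.0
```

The force fell to zero, so the shuttle jumped ahead. I'll back off and rise, then check.

Request:
apply_moves(rows=[[-0.06,0,0,0,0,0],[-0.15,0,0,0,0,0],[-0.2,0,-0.2,0,0,0],[-0.2,0,-0.4,0,0,0],[-0.2,0,-0.6,0,0,0]])

```text
clock: 13.52
tcp_pos: [0.5512, -0.1073, 0.1803]
orientation: [2.416, 2.008, -0.001]
contact_force: [1.4, -0.4, 0.1]
grip_width: 0.0002
gripper_force: 0.0
```

Request:
apply_moves(rows=[[0,0.25,-0.2,0,0,0],[0,0.5,-0.2,0,0,0],[0,0.5,-0.2,0,0,0]])

```text
clock: 13.9
tcp_pos: [0.6778, -0.1298, 0.2295]
orientation: [2.411, 2.009, 0.002]
contact_force: [-1.1, 0.5, -0.2]
grip_width: -0.0002
gripper_force: 0.0
```

```bash
python3 - <<'E'
from h import *
for c in("top","side"):
  p=r.grab_frame(c)
  for t,z in(("shuttle_rear",.03),("shuttle_notch",.03),("stop_centre",.03)):
    for d in r.landmark_of(p,t)[:1]:
      x=at(p,d["point"],z)[:2]-S; print(c,t,round(d["conf"],2),x@D,x@[D[1],-D[0]])
cv2.imwrite("pics/s3.png",cv2.resize(p["pixels"][170:320,220:410],None,fx=4,fy=4,interpolation=cv2.INTER_CUBIC)[:,:,::-1])
rows([.3475,.258,.18]);print(r.get_obs()["tcp_pos"])
E
```

```text
top shuttle_rear 0.96 -0.05135519961703489 0.00517389229624196
top shuttle_notch 0.69 0.0026712413153589997 0.0055364162470834975
top stop_centre 0.6 -0.0011682263153667716 0.0054212899650142796
side shuttle_rear 0.91 -0.05085425176614781 0.0011793450617582208
side shuttle_notch 0.56 0.0018858402853524575 -0.0019430939663585404
side stop_centre 0.91 -0.00206470186736321 3.583691131080661e-05
clock 14.30 row [1.2828, -1.5638, 0.1968] [-0.0004, -0.0003, -0.0009] F [-0.2 -0.   0.2] s -0.1193 lat 0.1234 z 0.2288
[ 0.67397967 -0.12818351  0.22881583]
```

View pics/s3.png

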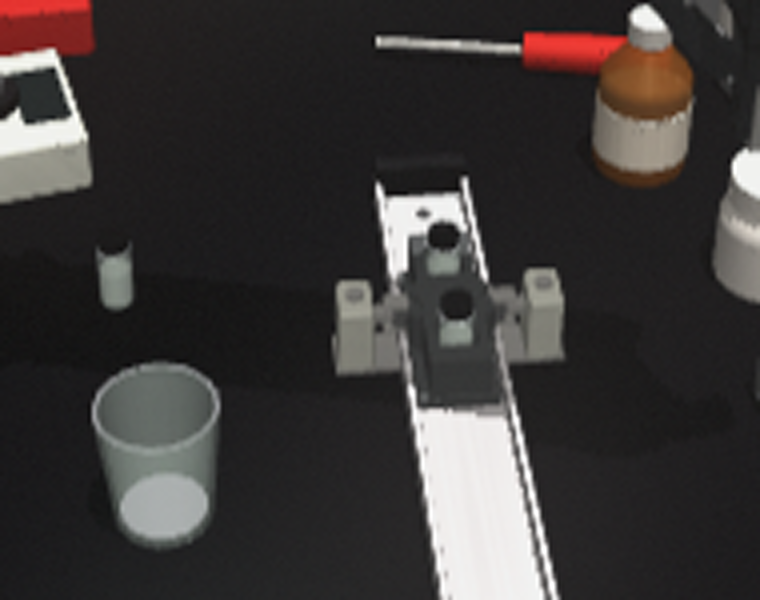

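The shuttle sits with both rollers, at crop (397,305) and (507,305), against its valley. Both vials stand. Now I'll refine the button position with a disc fit in both views.

```bash
python3 - <<'E'
from h import *
out=[]
for c in("top","side"):
  p=r.grab_frame(c); u,v=proj(p,[.348,.26,.062]).round().astype(int)
  w=30; a=p["pixels"][v-w:v+w,u-w:u+w]
  out.append(cv2.resize(a,(390,390),interpolation=cv2.INTER_CUBIC)); print(c,u-w,v-w)
  for t in ("button_top",): print([(round(d["conf"],2),d["point"],at(p,d["point"],.062)) for d in r.landmark_of(p,t)])
  for d in r.outline_of(p,"button_top")[:2]:
    q=d["rect"];print("rect",q,d["conf"])
cv2.imwrite("pics/b.png",np.hstack(out)[:,:,::-1])
E
```

```text
top 223 247
[(0.65, [253.3, 274.8], array([0.35537698, 0.26032594, 0.062     ])), (0.61, [195.5, 265.8], array([0.37702073, 0.42301416, 0.062     ]))]
rect [322.8, 189.6, 45.6, 23.6] 0.29
side 185 159
[(0.63, [217.5, 188.5], array([0.35480389, 0.26202464, 0.062     ])), (0.45, [220.4, 157.5], array([0.38155455, 0.40786725, 0.062     ]))]
rect [214.4, 150.2, 12.1, 13.7] 0.64
rect [208.8, 187.1, 12.6, 8.2] 0.51
```

View pics/b.png

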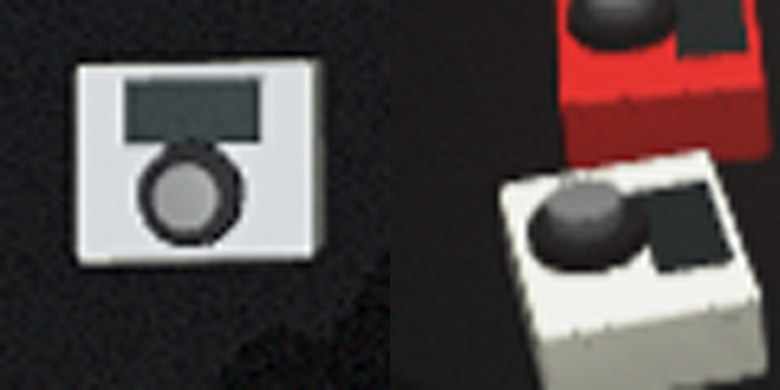

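```bash
python3 - <<'E'
from h import *
p=r.grab_frame("top");q=r.grab_frame("side")
print(at(p,(250.9,276.8),.062),at(q,(214.6,189.6),.062))
rows([.351,.262,.18])
E
```

```text
[0.34972707 0.26685571 0.062     ] [0.34733422 0.25916989 0.062     ]
clock 14.70 row [1.3009, -1.5559, 0.1954] [0.0, -0.0, -0.0005] F [ 0.9 -0.1  0.2] s -0.1190 lat 0.1243 z 0.2289
```

Request:
apply_moves(rows=[[0.85,-1,0,0,0,0],[0.85,-1,0,0,0,0],[0.85,-1,0,0,0,0],[0.85,-1,0,0,0,0],[0.85,-1,0,0,0,0]])

```text
clock: 15.32
tcp_pos: [0.476, 0.1154, 0.229]
orientation: [-2.414, -2.011, -0.001]
contact_force: [0.2, 1.8, 0.7]
grip_width: -0.0002
gripper_force: 0.0
```

```bash
python3 -c "
from h import *
rows([.349,.262,.12]);print(r.get_obs()['joints'])"
```

```text
clock 15.32 row [0.4849, -0.6056, 0.4359] [0.0003, -0.0004, -0.0005] F [0.2 1.8 0.7] s 0.0848 lat -0.1151 z 0.2290
[-0.89008187  0.18517562  0.60111854  2.02150835 -0.12701218  0.96984062
 -0.4064534 ]
```

Request:
apply_moves(rows=[[0.48,-0.6,0,0,0,0],[0.48,-0.6,0,0,0,0],[0.48,-0.6,0,0,0,0],[0.48,-0.6,0.2,0,0,0],[0.48,-0.6,0.4,0,0,0]])

```text
clock: 15.95
tcp_pos: [0.3512, 0.2609, 0.1284]
orientation: [-2.41, -2.014, -0.005]
contact_force: [-0.2, -0.0, -1.0]
grip_width: -0.0001
gripper_force: 0.0
```

```bash
python3 - <<'E'
from h import *
rows([.349,.262,.072]);print(r.get_obs()['joints'])
p=r.grab_frame("side")
u,v=214,185
cv2.imwrite("pics/b2.png",cv2.resize(p["pixels"][v-60:v+60,u-75:u+75],None,fx=5,fy=5,interpolation=cv2.INTER_CUBIC)[:,:,::-1])
print((proj(p,r.get_obs()["tcp_pos"])-[u-75,v-60])*5,(proj(p,[.349,.262,.062])-[u-75,v-60])*5)
E
```

```text
clock 15.95 row [0.0021, -0.0096, 0.2258] [0.0008, -0.0021, 0.0015] F [-0.2 -0.  -1. ] s 0.2055 lat -0.2640 z 0.1284
[-1.16058392  0.24301213  0.4363652   2.22442056 -0.16016827  0.6991111
 -0.79112241]
[366.11144871 220.15389376] [380.67509169 319.338285  ]
```

View pics/b2.png

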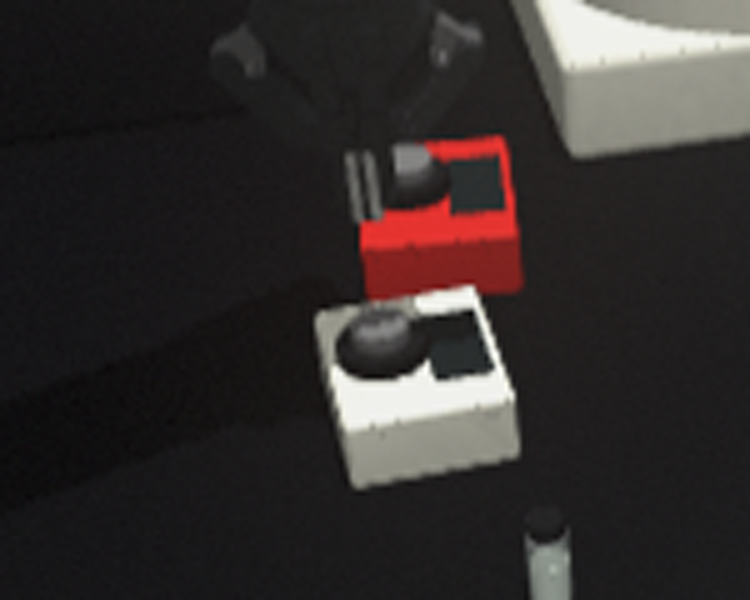

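The fingertips, at crop (366,218), hang above the white box's button at (380,322), where the projection puts them. I'll go down, slowly near contact.

Request:
apply_moves(rows=[[0,-0.008,0.12,0,0,0],[0,-0.008,0.2,0,0,0],[0,-0.008,0.22,0,0,0],[0,-0.008,0.22,0,0,0]])

```text
clock: 16.5
tcp_pos: [0.3499, 0.2596, 0.0745]
orientation: [-2.414, -2.01, -0.001]
contact_force: [-0.6, 0.8, -0.3]
grip_width: 0.0
gripper_force: 0.0
```

Request:
apply_moves(rows=[[0,0,0.01,0,0,0],[0,0,0.02,0,0,0],[0,0,0.03,0,0,0],[0,0,0.04,0,0,0],[0,0,0.045,0,0,0]])

```text
clock: 17.12
tcp_pos: [0.3494, 0.2593, 0.0624]
orientation: [2.414, 2.011, -0.0]
contact_force: [-0.0, -0.4, -0.1]
grip_width: -0.0003
gripper_force: 0.0
```

Request:
apply_moves(rows=[[0,0,0.006,0,0,0],[0,0,0.012,0,0,0],[0,0,0.018,0,0,0],[0,0,0.024,0,0,0],[0,0,0.024,0,0,0]])

```text
clock: 17.75
tcp_pos: [0.3494, 0.2593, 0.0565]
orientation: [-2.414, -2.011, 0.0]
contact_force: [-1.5, -1.0, 3.9]
grip_width: 0.0
gripper_force: 2.3
```

Request:
apply_moves(rows=[[0,0,0.008,0,0,0],[0,0,0.008,0,0,0],[0,0,0.008,0,0,0]])

```text
clock: 18.12
tcp_pos: [0.3495, 0.2593, 0.0557]
orientation: [-2.413, -2.01, 0.0]
contact_force: [-5.0, -3.4, 24.9]
grip_width: 0.0002
gripper_force: 12.5
```

The force rose steeply to 25 N at z = 55.7 mm, so the button is fully down. I'll release it and move clear.

Request:
apply_moves(rows=[[0,0,-0.03,0,0,0],[0,0,-0.15,0,0,0],[0,0,-0.35,0,0,0],[0,0,-0.55,0,0,0],[0,0,-0.55,0,0,0]])

```text
clock: 18.75
tcp_pos: [0.3513, 0.2613, 0.1953]
orientation: [-2.412, -2.01, -0.012]
contact_force: [0.5, -0.7, 0.3]
grip_width: 0.0001
gripper_force: 0.0
```

```bash
python3 - <<'E'
from h import *
rows([.35,.26,.2])
for c in("top","side"):
  p=r.grab_frame(c)
  for t,z in(("shuttle_rear",.03),("shuttle_notch",.03),("stop_centre",.03)):
    for d in r.landmark_of(p,t)[:1]:
      x=at(p,d["point"],z)[:2]-S; print(c,t,round(d["conf"],2),x@D)
save(p,"pics/end.png")
E
```

```text
clock 18.75 row [-0.006, -0.0041, -0.0189] [0.0021, -0.0046, -0.0005] F [ 0.5 -0.7  0.3] s 0.2059 lat -0.2640 z 0.1953
top shuttle_rear 0.84 -0.04853675517494623
top shuttle_notch 0.8 0.00972965035499423
top stop_centre 0.63 0.0662946843235829
side shuttle_rear 0.86 -0.05873340037392811
side shuttle_notch 0.89 0.005229552381671062
side stop_centre 0.74 0.002694666226701891
```

View pics/end.png

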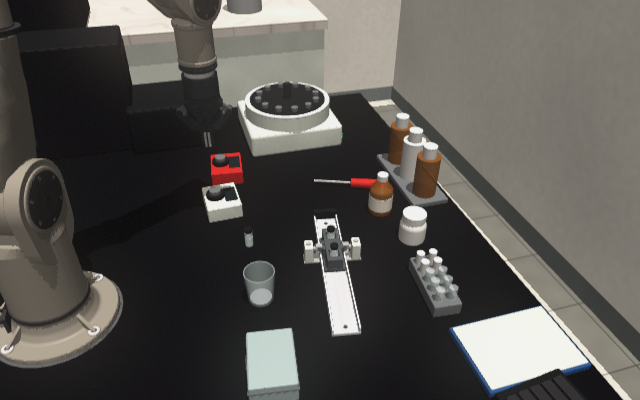

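The shuttle is home between the rollers at (332,245), everything else stands where it was, and the arm is clear above the box.

```bash
python3 -c "
from bench import r
print(r.hand_in())"
```

```text
the job is handed in; nothing more can be done
None
```

The shuttle is clicked in between the stop's rollers, the white box's button was pressed fully down and released, the arm is clear, and the job is handed in at about 19 s of robot time.

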